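Set the draw gauge and hold the sampling pump's plunger drawn

ROBOT

A 7-joint arm with a two-finger parallel gripper is mounted at the origin on the work surface. World frame = base frame: x ahead of the robot, y to its left, z up, the work surface at z = 0. Lengths are in m, angles in rad, forces in N, time in s.
With the tool pointing down it reaches from about 0.425 to 1.025 m from the base axis. Payload 9.4 kg.
Tool frame: the origin (TCP) lies midway between the tips of the shut fingers; the grasp point (between the pads) lies 19 mm behind it; z points along the fingers, x is the direction in which the jaws open and shut, and the axes are right-handed (so a half turn about z gives the same grasp; the last joint's range is limited). The gripper opens to 85 mm and grips with 20 to 120 N. Pads are 22 mm wide; open, the fingers measure 114 mm over their backs; the gripper's body (76 mm by 85 mm) begins 54 mm behind the grasp point. The pads swing forward as they close: fully open they stand 13 mm farther back than shut.
Start: joints at [-1.27, 0.599, -0.003, 1.599, 0.002, 0.943, -0.08], TCP at [0.267, 0.674, 0.231] pointing down, gripper open.
Joint ranges: [-2.57, 2.57], [-0.35, 1.97], [-1.29, 1.29], [0.11, 2.56], [-1.05, 4.19], [0.11, 1.86], [-2.63, 2.63]. Speed limits (rad/s): [2.22, 2.22, 3.01, 3.01, 3.14, 3.14, 3.14].

INTERFACE

Orientations are given as a unit quaternion [x, y, z, w].
In Python, from bench import sensors, viewer, ctrl gives the robot as it stands.
- The arm moves only by the shell command python3 -m crank 'ROWS' [FORCE]. ROWS is JSON, a list of rows, each a list of 5 numbers: the shift along the tool's x, y, z each as a share of 30 mm, from -1 to 1, then the turn about the tool's z as a share of 5 degrees, from -1 to 1, then the finger opening in mm, from 0 to 85.4. A call has 1 to 10 rows; each row shifts and turns the pose as measured when the row begins, along the tool's axes as they then stand; what a row does not reach is not made up. A row lasts 1/12 s, in which the tool goes at most 41.7 mm and 7.16 degrees, less where a joint would pass 70% of its speed; a pose out of reach is approached as far as the arm can. A call with a number of a shift or a turn outside -1 to 1 is refused whole. A call with a gripper value outside its range is refused whole. The fingers move at their own pace and stop on an object; FORCE is the grip in N (left out, the last holds). Time passes only in rows, so rows that do not move let the fingers close. It gives the time, the measured TCP pose, the force and the opening at its end, in the units of the state.
- sensors.observe(): the state, without advancing time (a new reading comes with each control period).
- viewer.get_image(name): name is "scene" or "side" or "wrist"; returns the picture (420x560x3 uint8, blue, green, red); there is no depth.
- viewer.camera_info(name): a dict with "fx", "fy", "cx", "cy" (pixels), "k1" (the pictures are not rectified: a ray, as slopes to the right and down, at radius r is drawn at 1 + k1 r^2 times it, then the intrinsics apply), "R" (3x3) and "t" (3): a world point X has camera coordinates R X + t. Camera axes: x right, y down, z forward; pixel columns grow to the right and rows downward; lengths in m; the calibration is good to about 2 mm. A picture is of the moment at which its call begins: read the wrist's pose just before it. camera_info takes no time and is no camera call; for the wrist camera it gives the pose at the moment of the call.
- ctrl.close_job(): hands the job in, once; it reports no verdict.
The state is a dict: "t": time; "q": joint angles; "joint_vel": joint speeds; "tau": joint torques, N m; "tool_pos": TCP position; "eef_rot": TCP orientation; "contact_force": force on the tool from outside, world axes, zero at the start; "wrist_torque": the same for the moment, N m; "grip_width": finger opening in m.
Only numpy, scipy, OpenCV 4.12 (cv2) and the standard library are available. Lean on these libraries where they do the work, as an engineer would, in place of code of your own. Each camera call takes 0.05 s, during which the arm holds its last target. There are 200 camera calls.

TASK

Take the flat gauge with the rectangular grip (not the one with the round knob) out of the gauge stand and push its blade down into the slot of the pump's stop carriage until its shoulders sit on the carriage, then let go of it. Then draw the pump's sprung plunger out by its black knob until the pointer on the rod is level with the middle of the gauge slot, and finish holding it there: the spring pulls it back if you let go. Leave the carriage and everything else on the bench where they are.

Things in the scene. Friction and masses are not known exactly. Their poses are not given: they have to be found in the camera images.
- pump: Sprung sampling pump fixed to the bench: grey base plate 295 x 175 x 12 mm (local x -135 to +160, y -50 to +125), white horizontal barrel (44 mm across at most) along local x, axis 95 mm above the bench. Origin: on the bench below the barrel's mouth; the plunger draws out along local -x, towards the robot; z up. The stop carriage rides on a rail 85 mm from the axis on the local +y side.
- plunger (a joint): Telescoping steel rod, 12 mm across, sliding out of the barrel along local -x of the pump: 0 m = sprung fully in, end stop at 0.090 m. The inner spring pulls it in with about 4 N at 0, plus 1 N per 10 mm. The draw needed to bring the pointer level with the slot is between 0.045 and 0.073 m.
- plunger_grip (a point): Middle of the black plunger knob's gripping part, on the rod's axis: cylinder 30 mm across and 38 mm long along the pump's x, with a flange 40 mm across and 6 mm thick on its outer (-x) end; 95 mm above the bench, free on both sides and above. Moves with the rod.
- pointer_tip (a point): Tip of the thin steel pointer that sticks out sideways from the rod, 58 mm from the rod's axis towards local +y of the pump and at the rod's height, 36 mm behind the knob's middle (towards the barrel). Moves with the rod; passes 9 mm beside the grip of a seated gauge.
- slot (a point): Centre of the slot's mouth in the stop carriage, an aluminium block 44 x 50 x 46 mm (pump x, y, z), top 64 mm above the bench. Slot 9 mm (pump x) by 28 mm (pump y), 43 mm deep, open upward, chamfered 2 mm. Axes parallel to the pump's. Stiff friction (40 N) holds the carriage on its rail; its place there differs each time and must not be changed.
- gauge: Loose steel gauge, 90 g, upright in the stand: flat blade 5 mm thick (local x), 24 mm wide (local y), 40 mm long, below a rectangular grip 12 x 36 x 34 mm (x, y, z). Origin: centre of the blade's lower end; z up; shoulders 40 mm, top 74 mm above it. In the stand the shoulders rest on its top, the origin 10 mm above the bench. Either way round fits the slot.
- round_gauge: Bystander: the other gauge in the stand, same blade, but with a waisted round knob 26 mm across and 34 mm tall on top. Origin: centre of the blade's lower end. Not to be used.
- gauge_stand: Grey plastic block 60 x 150 x 50 mm (x, y, z) fixed to the bench, with two slots 10 x 29 mm, 45 mm deep, at local y -37.5 and +37.5 mm, one for each gauge; which gauge stands where differs. Origin: centre of its underside. It changes places with the tube rack, left or right of the pump.
- tube_rack: Bystander: white rack 60 x 150 x 66 mm with glass tubes up to 96 mm high, fixed to the bench on the side of the pump that the gauge stand is not. Origin: centre of its underside.
- spray_bottle: Bystander: clear spray bottle, 76 mm across, 226 mm tall. Origin: centre of its underside.
- reagent_bottle: Bystander: green glass stoppered bottle, 68 mm across, 137 mm tall. Origin: centre of its underside.
- petri_dish: Bystander: glass dish, 90 mm across, 16 mm high. Origin: centre of its underside.
- sharps_bin: Bystander: yellow tub with red lid, 138 mm across, 105 mm tall. Origin: centre of its underside.
- tweezers: Bystander: blue plastic tweezers, 130 mm long (local x), 9 mm high. Origin: centre of the underside.

How it is judged:
By the outcome, as a careful person would: the job done as asked, in the order asked, and still so for the second after the job is handed in, while the arm keeps its last pose, push and grip.
It also fails if it takes over 56 s, if anything falls off the work surface, if the arm or the gripper's body presses on something with over 40 N, if the wrist force passes 120 N, or if a joint passes its speed limit or range.

## Working session

There is one attempt and no reset: what is moved stays moved. The work goes in short steps, Python scripts to look and compute and a shell command to move; the robot and the scene stay as the last step left them, time stands still between calls to the robot, and variables do not carry over. Pictures are saved under pics/ and viewed, about 8 in all and at most 12, crops included, and the job is handed in when it is done.

```bash
mkdir -p pics; ls
python3 - <<'E'
from bench import sensors, viewer
import cv2
s=sensors.observe(); print(s['t'],s['tool_pos'],s['eef_rot'],s['grip_width'])
for n in ("scene","side"):
    im=viewer.get_image(n); cv2.imwrite(f"pics/{n}0.png",im)
    c=viewer.camera_info(n); print(n,{k:(v.tolist() if hasattr(v,'tolist') else v) for k,v in c.items()})
E
```

```text
pics
0.0 [0.26799185 0.67377806 0.23072199] [8.27437399e-01 5.61557872e-01 9.05530152e-05 3.13856581e-04] 0.08564288471093003
scene {'fx': 506.9482509583241, 'fy': 506.9482509583241, 'cx': 266.3597053864639, 'cy': 218.03814725683418, 'k1': -0.008809581386851801, 'R': [[-0.43912980263577467, 0.898422427705206, -0.001468956551250468], [0.5907331530406531, 0.28750515228922163, -0.7539065786327904], [-0.6769042460612239, -0.33193060841602934, -0.6569799942622688]], 't': [0.2096571032095688, -0.2342755194052917, 1.5109561648682677]}
side {'fx': 390.9142776836855, 'fy': 390.9142776836855, 'cx': 273.13458242678826, 'cy': 212.5671553999989, 'k1': -0.0570239469032391, 'R': [[0.800281318561514, -0.5991605291488639, -0.02358964754926329], [-0.356961094180536, -0.4444344950066718, -0.8216183766747183], [0.4817972482309124, 0.6659464242401325, -0.5695496217529272]], 't': [-0.41347431308155536, 0.26450107713390575, 0.6858598317444365]}
```

View pics/scene0.png

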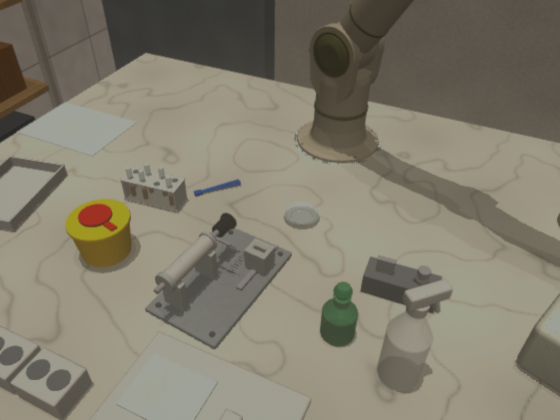

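View pics/side0.png

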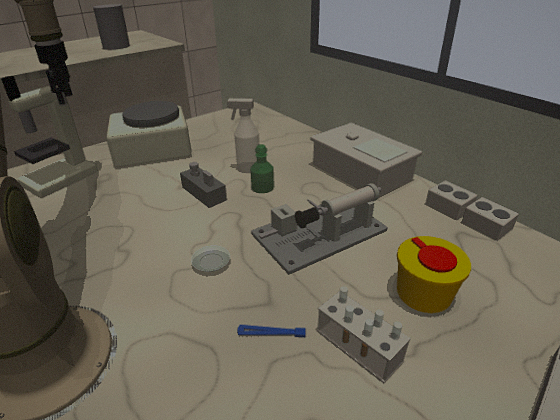

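Scene view: the stand is at about (400,282), with the rectangular grip at (386,264) and the round knob at (424,272). The carriage is at (260,253), the black knob at (225,226), and the plate's visible corners at (152,306), (212,352) and (291,262).

```bash
cat > h.py <<'E'
import numpy as np, cv2
from bench import sensors, viewer
from scipy.spatial.transform import Rotation as Rot
def _cam(c):
    if isinstance(c,str): c=viewer.camera_info(c)
    return c,np.array(c['R']),np.array(c['t'])
def ray(c,uv):
    c,R,t=_cam(c); d=np.array([(uv[0]-c['cx'])/c['fx'],(uv[1]-c['cy'])/c['fy']]); s=d.copy()
    for _ in range(20): s=d/(1+c['k1']*(s@s))
    return -R.T@t, R.T@np.array([*s,1])
def onz(c,uv,z):
    o,d=ray(c,uv); return o+d*(z-o[2])/d[2]
def proj(c,X):
    c,R,t=_cam(c); p=R@np.array(X)+t; s=p[:2]/p[2]; s=s*(1+c['k1']*(s@s))
    return np.array([c['fx']*s[0]+c['cx'],c['fy']*s[1]+c['cy']])
def tri(c1,u1,c2,u2):
    o1,d1=ray(c1,u1);o2,d2=ray(c2,u2)
    k=np.linalg.lstsq(np.c_[d1,-d2],o2-o1,rcond=None)[0]
    a,b=o1+d1*k[0],o2+d2*k[1]; return (a+b)/2,np.linalg.norm(a-b)
def shot(n,f):
    c=viewer.camera_info(n); im=viewer.get_image(n); cv2.imwrite('pics/'+f,im); return c,im
def tool():
    s=sensors.observe(); return np.array(s['tool_pos']),Rot.from_quat(s['eef_rot']).as_matrix(),s
E
python3 - <<'E'
from h import *
np.set_printoptions(precision=4,suppress=True)
p,R,s=tool(); print(p); print(R)
for n,uv,z in [('grip',(386,261),.084),('round',(424,269),.084),('carr',(260,250),.064),('plate far L',(152,306),.012),('plate far R',(212,352),.012),('plate near R',(291,262),.012),('knob',(226,224),.095)]:
    print(n,onz('scene',uv,z))
print('side grip',onz('side',(195,168),.084),onz('side',(205,174),.084),'carr',onz('side',(284,212),.064),'knob',onz('side',(307,216),.095))
c=viewer.camera_info('wrist'); print(c); o=-np.array(c['R']).T@np.array(c['t']); print('cam in tool',R.T@(o-p)); print(np.array(c['R'])@R)
im=cv2.imread('pics/scene0.png'); a=cv2.resize(im[200:370,130:300],None,fx=3.5,fy=3.5,interpolation=cv2.INTER_CUBIC); cv2.imwrite('pics/c1.png',a)
E
```

```text
[0.2679 0.6738 0.2308]
[[ 0.3693  0.9293  0.0004]
 [ 0.9293 -0.3693 -0.0004]
 [-0.0002  0.0005 -1.    ]]
grip [0.5115 0.2837 0.084 ]
round [0.5001 0.3572 0.084 ]
carr [0.576  0.0334 0.064 ]
plate far L [ 0.7679 -0.1146  0.012 ]
plate far R [0.8083 0.0495 0.012 ]
plate near R [0.5328 0.0873 0.012 ]
knob [ 0.5652 -0.053   0.095 ]
side grip [0.4904 0.327  0.084 ] [0.4955 0.2781 0.084 ] carr [0.5686 0.0232 0.064 ] knob [ 0.5713 -0.0565  0.095 ]
{'fx': 334.5243862658541, 'fy': 334.5243862658541, 'cx': 276.93743649149724, 'cy': 209.30521387306453, 'k1': -0.0167145090538508, 'R': array([[ 0.3695,  0.9292, -0.0006],
       [ 0.8848, -0.3516,  0.3057],
       [ 0.2838, -0.1135, -0.9521]]), 't': array([-0.725 , -0.0411,  0.38  ])}
cam in tool [ 0.0001 -0.077  -0.1432]
[[ 1.      0.0002  0.0004]
 [-0.      0.9523 -0.3051]
 [-0.0004  0.3051  0.9523]]
```

View pics/c1.png

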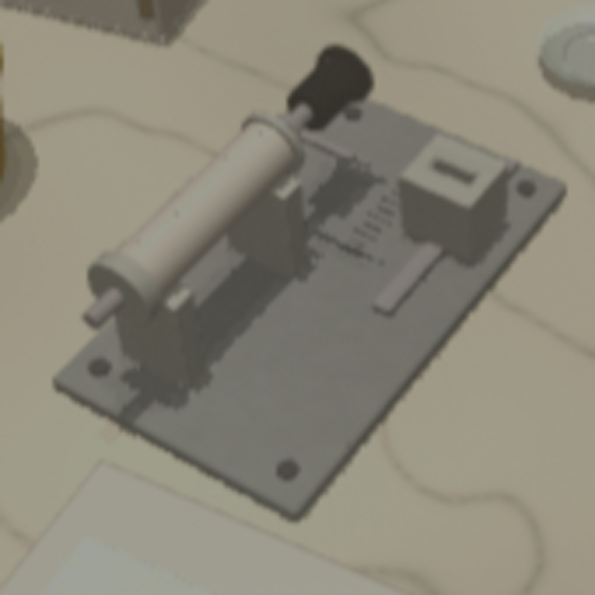

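Crop view (3.5x, offset (130,200)): the slot centre is at crop (455,172), which is (260,249) in the full picture. Three plate corners are at crop (57,383), (296,518) and (565,188). The pointer is hidden at this angle. I'll turn the tool first.

```bash
python3 -m crank '[[0,0,0,1,70],[0,0,0,1,70],[0,0,0,1,70],[0,0,0,1,70],[0,0,0,1,70],[0,0,0,1,70],[0,0,0,1,70],[0,0,0,1,70],[0,0,0,1,70],[0,0,0,1,70]]' 30
cat >> h.py <<'E'
def go(X,ang=None):
    """remaining move to world X (and tool-x yaw ang, deg) in row units"""
    p,R,s=tool(); d=R.T@(np.array(X)-p)
    yaw=np.degrees(np.arctan2(R[1,0],R[0,0])); print('p',p.round(4),'yaw',yaw.round(2),'units of 30mm',(d/.03).round(3),'t',s['t'], 'F',np.round(s['contact_force'],1),'w',round(s['grip_width'],4))
    if ang is not None: print('turn units',(((yaw-ang+90)%180-90)/5).round(3))
E
python3 - <<'E'
from h import *
np.set_printoptions(precision=4,suppress=True)
go([.5115,.2837,.231],8.8)
a=lambda x,y:(130+x/3.5,200+y/3.5)
L=onz('scene',a(57,383),.012);F=onz('scene',a(296,518),.012);N=onz('scene',a(565,188),.012)
print(L,F,N,'yaw',np.degrees(np.arctan2(*(F-N)[1::-1])),np.degrees(np.arctan2(*(L-F)[1::-1]))+90,np.linalg.norm(F-N),np.linalg.norm(L-F))
print('slot',onz('scene',a(455,172),.064),'spray',onz('scene',(403,375),0))
E
```

```text
t: 0.93
tool_pos: [0.2658, 0.6704, 0.2251]
eef_rot: [0.99, 0.14, -0.003, 0.005]
contact_force: [-1.8, -0.5, -0.7]
grip_width: 0.0702
p [0.2658 0.6704 0.2251] yaw 16.14 units of 30mm [ 4.283 14.659 -0.101] t 0.9333 F [-1.8 -0.5 -0.7] w 0.0702
turn units 1.468
[ 0.7801 -0.1198  0.012 ] [0.7987 0.0494 0.012 ] [0.509  0.0778 0.012 ] yaw -5.5979390554367665 -6.265475011984677 0.291088496895505 0.17018963616017824
slot [0.5737 0.0322 0.064 ] spray [0.6924 0.3803 0.    ]
```

```bash
python3 -m crank '[[0.27,0.92,0,0.15,40],[0.27,0.92,0,0.15,40],[0.27,0.92,0,0.15,40],[0.27,0.92,0,0.15,40],[0.27,0.92,0,0.15,40],[0.27,0.92,0,0.15,40],[0.27,0.92,0,0.15,40],[0.27,0.92,0,0.15,40],[0.27,0.92,0,0.15,40],[0.27,0.92,0,0.15,40]]' 30
python3 - <<'E'
from h import *
go([.5115,.2837,.21],8.8)
E
```

```text
t: 1.77
tool_pos: [0.3988, 0.4134, 0.2203]
eef_rot: [0.997, 0.077, -0.008, 0.009]
contact_force: [-0.8, -0.8, -1.0]
grip_width: 0.0402
p [0.3988 0.4134 0.2203] yaw 8.86 units of 30mm [3.05  4.845 0.364] t 1.7667 F [-0.8 -0.8 -1. ] w 0.0402
turn units 0.012
```

```bash
python3 -m crank '[[0.5,0.8,0.03,0,40],[0.5,0.8,0.03,0,40],[0.5,0.8,0.03,0,40],[0.5,0.8,0.03,0,40],[0.5,0.8,0.03,0,40],[0.5,0.8,0,0,40],[0.2,0.2,0,0,40],[0,0,0,0,40]]' 30
python3 - <<'E'
from h import *
go([.5115,.2837,.21],8.8)
p,R,s=tool(); print(R.round(4))
shot('wrist','w1.png')
E
```

```text
t: 2.43
tool_pos: [0.5201, 0.265, 0.2142]
eef_rot: [0.997, 0.074, -0.012, 0.011]
contact_force: [-2.8, -1.5, 0.2]
grip_width: 0.0402
p [0.5201 0.265  0.2142] yaw 8.48 units of 30mm [-0.188 -0.662  0.133] t 2.4333 F [-2.8 -1.5  0.2] w 0.0402
turn units -0.064
[[ 0.9888  0.148  -0.0216]
 [ 0.1475 -0.9888 -0.0239]
 [-0.0249  0.0205 -0.9995]]
```

View pics/w1.png

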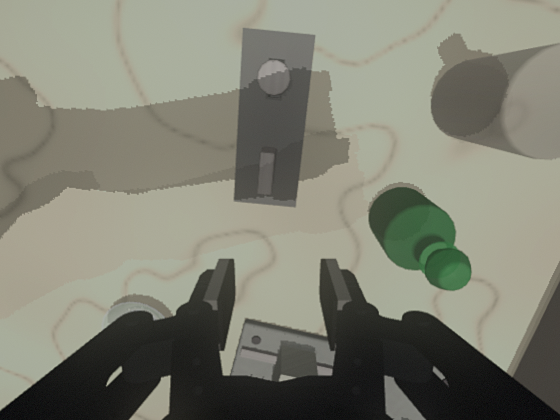

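Wrist view: the stand spans (235-315, 28-207). The round knob is at (273,76) and the rectangular grip at about (260-274, 148-193). I need a closer crop of the grip.

Run:
```python
import cv2
im=cv2.imread('pics/w1.png'); cv2.imwrite('pics/c2.png',cv2.resize(im[20:215,220:330],None,fx=3,fy=3,interpolation=cv2.INTER_CUBIC))
```

```text
(no output)
```

View pics/c2.png

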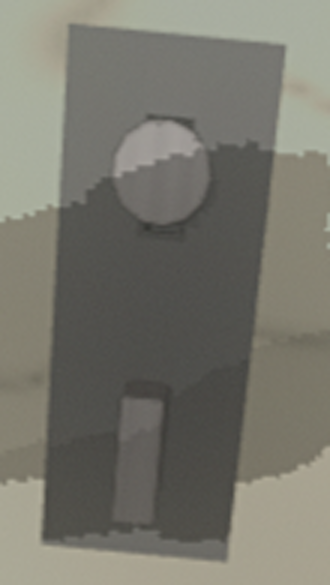

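The grip's top face has crop corners (122,398), (163,400), (155,524) and (113,521), so its centre is at full-picture (266,174).

Run:
```python
from h import *
np.set_printoptions(precision=4,suppress=True)
a=lambda x,y:(220+x/3,20+y/3)
q=[onz('wrist',a(*u),.084) for u in [(122,398),(163,400),(155,524),(113,521)]]
s=[onz('wrist',a(*u),.05) for u in [(68,24),(285,45),(228,560),(42,543)]]
for Q in (q,s):
    Q=np.array(Q); c=Q.mean(0); d=(Q[0]+Q[1]-Q[2]-Q[3])/2; e=(Q[1]+Q[2]-Q[0]-Q[3])/2
    print(c,np.linalg.norm(d),np.linalg.norm(e),'yaw of x',np.degrees(np.arctan2(d[1],d[0]))-90,np.degrees(np.arctan2(e[1],e[0])))
g=np.array(q).mean(0); g[2]=.13; go(g,8.4)
```

```text
[0.5055 0.2816 0.084 ] 0.034984545631178275 0.011508745234571344 yaw of x 4.02836016477535 5.269257771251037
[0.5032 0.319  0.05  ] 0.14941679936653865 0.05976880503395394 yaw of x 3.472732201384261 3.367551344273114
p [0.5195 0.2654 0.2142] yaw 8.5 units of 30mm [-0.309 -0.662  2.803] t 2.4833 F [-1.3 -0.5 -0.4] w 0.0401
turn units 0.019
```

```bash
python3 -m crank '[[-0.1,-0.25,0.7,0.4,40],[-0.1,-0.25,0.7,0.4,40],[-0.1,-0.15,0.7,0.2,40],[0,0,0.4,0,40],[0,0,0,0,40]]' 30
python3 - <<'E'
from h import *
go([.5055,.2816,.1],3.5); p,R,s=tool(); print(R.round(4))
E
```

```text
t: 2.9
tool_pos: [0.5016, 0.2891, 0.1368]
eef_rot: [0.999, 0.031, -0.012, 0.01]
contact_force: [-1.5, -1.6, -0.2]
grip_width: 0.04
p [0.5016 0.2891 0.1368] yaw 3.59 units of 30mm [0.144 0.233 1.229] t 2.9 F [-1.5 -1.6 -0.2] w 0.04
turn units 0.018
[[ 0.9977  0.063  -0.023 ]
 [ 0.0626 -0.9978 -0.0203]
 [-0.0242  0.0188 -0.9995]]
```

```bash
python3 -m crank '[[0.15,0.2,0.6,0,40],[0,0.05,0.6,0,40],[0,0,0.2,0,40],[0,0,0,0,40]]' 30
python3 - <<'E'
from h import *
go([.5055,.2816,.056],3.5); shot('wrist','w2.png')
E
```

```text
t: 3.23
tool_pos: [0.5021, 0.2868, 0.0947]
eef_rot: [0.999, 0.036, -0.013, 0.009]
contact_force: [-1.3, -0.4, -0.0]
grip_width: 0.0403
p [0.5021 0.2868 0.0947] yaw 4.07 units of 30mm [0.135 0.159 1.29 ] t 3.2333 F [-1.3 -0.4 -0. ] w 0.0403
turn units 0.115
```

View pics/w2.png

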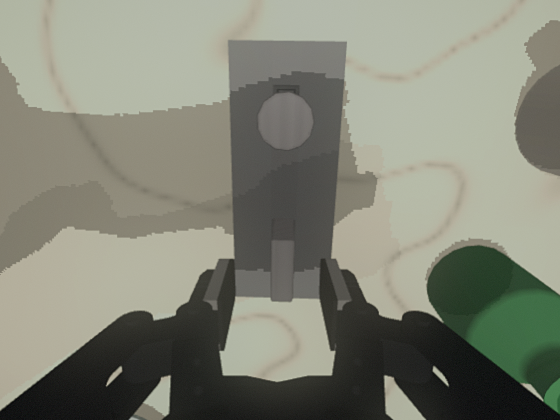

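The grip lies centred between the fingers: grip at x≈283, pads at 235 and 322. I'll go down.

```bash
python3 -m crank '[[0.1,0.1,0.4,0.1,40],[0.1,0.1,0.4,0.1,40],[0.1,0.1,0.4,0.1,40],[0,0,0.2,0,40],[0,0,0,0,40]]' 30
python3 - <<'E'
from h import *
go([.5055,.2816,.056],3.5)
E
```

```text
t: 3.7
tool_pos: [0.5129, 0.279, 0.0523]
eef_rot: [1.0, 0.022, -0.01, 0.007]
contact_force: [-0.8, -0.3, -0.9]
grip_width: 0.0398
p [0.5129 0.279  0.0523] yaw 2.49 units of 30mm [-0.245 -0.095 -0.119] t 3.7 F [-0.8 -0.3 -0.9] w 0.0398
turn units -0.202
```

```bash
python3 -m crank '[[-0.2,-0.1,-0.15,-0.2,40],[-0.05,0,0,0,40],[0,0,0,0,40],[0,0,0,0,40]]' 30
python3 - <<'E'
from h import *
go([.5055,.2816,.056],3.5)
E
```

```text
t: 4.03
tool_pos: [0.5044, 0.2815, 0.0571]
eef_rot: [0.999, 0.031, -0.011, 0.007]
contact_force: [-2.1, -1.6, -0.9]
grip_width: 0.04
p [0.5044 0.2815 0.0571] yaw 3.56 units of 30mm [ 0.037 -0.001  0.035] t 4.0333 F [-2.1 -1.6 -0.9] w 0.04
turn units 0.012
```

```bash
python3 -m crank '[[0,0,0,0,0],[0,0,0,0,0],[0,0,0,0,0],[0,0,0,0,0],[0,0,0,0,0],[0,0,0,0,0]]' 50; python3 -m crank '[[0,0,-0.4,0,0],[0,0,-0.7,0,0],[0,0,-0.8,0,0],[0,0,-0.8,0,0],[0,0,-0.8,0,0],[0,0,-0.4,0,0],[0,0,0,0,0]]' 50;  python3 - <<'E'
from h import *
go([.5737,.0322,.2],-5.8)
E
```

```text
t: 4.53
tool_pos: [0.5047, 0.2822, 0.0584]
eef_rot: [0.999, 0.031, -0.01, 0.007]
contact_force: [-2.5, -1.4, -0.6]
grip_width: 0.0107
t: 5.12
tool_pos: [0.5065, 0.2825, 0.1832]
eef_rot: [0.999, 0.031, -0.012, 0.008]
contact_force: [-1.1, -0.9, -0.7]
grip_width: 0.0112
p [0.5065 0.2825 0.1832] yaw 3.5 units of 30mm [ 1.712  8.473 -0.477] t 5.1167 F [-1.1 -0.9 -0.7] w 0.0112
turn units 1.86
```

```bash
python3 -m crank '[[0.2,0.9,-0.1,0.2,0],[0.2,0.9,-0.1,0.2,0],[0.2,0.9,-0.1,0.2,0],[0.2,0.9,-0.1,0.2,0],[0.2,0.9,-0.1,0.2,0],[0.2,0.9,0,0.2,0],[0.2,0.9,0,0.2,0],[0.2,0.9,0,0.2,0],[0.2,0.8,0,0.2,0],[0,0,0,0,0]]' 50;  python3 - <<'E'
from h import *
go([.578,-.008,.2],-5.8)
E
```

```text
t: 5.95
tool_pos: [0.5584, 0.0346, 0.2003]
eef_rot: [0.999, -0.048, -0.012, 0.008]
contact_force: [-1.2, -1.2, -0.7]
grip_width: 0.0111
p [0.5584 0.0346 0.2003] yaw -5.53 units of 30mm [0.788 1.351 0.015] t 5.95 F [-1.2 -1.2 -0.7] w 0.0111
turn units 0.053
```

```bash
python3 -m crank '[[0.4,0.7,0,0.05,0],[0.4,0.7,0,0,0],[0,0,0,0,0],[0,0,0,0,0]]' 50;  python3 - <<'E'
from h import *
go([.578,-.008,.2],-5.8)
c,im=shot('wrist','w3.png'); import json
json.dump({k:(v.tolist() if hasattr(v,'tolist') else v) for k,v in c.items()},open('w3.json','w'))
E
```

```text
t: 6.28
tool_pos: [0.577, -0.0132, 0.1989]
eef_rot: [0.999, -0.052, -0.013, 0.008]
contact_force: [-1.7, -0.9, -2.1]
grip_width: 0.0112
p [ 0.577  -0.0132  0.1989] yaw -6.0 units of 30mm [ 0.013 -0.175 -0.041] t 6.2833 F [-1.7 -0.9 -2.1] w 0.0112
turn units -0.04
```

View pics/w3.png

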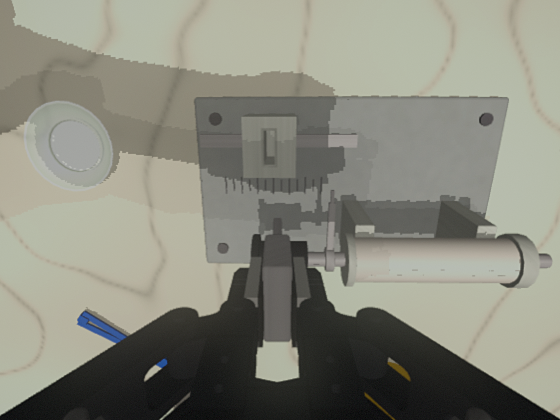

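Wrist view: the slot is at about (269,146) in the carriage top (243-297, 115-178). The plate's far edge runs along row 98 from x=196 to 507, and the held gauge shows at (277,225-330). Next I'll measure the slot with a mask.

Run:
```python
from h import *
import json
np.set_printoptions(precision=4,suppress=True)
c=json.load(open('w3.json')); im=cv2.imread('pics/w3.png'); g=cv2.cvtColor(im,cv2.COLOR_BGR2GRAY)
print(g[124:170:2,255:284])
roi=g[122:170,252:288]; roi=cv2.GaussianBlur(roi,(3,3),0)
th,m=cv2.threshold(roi,0,255,cv2.THRESH_BINARY_INV|cv2.THRESH_OTSU)
cs,_=cv2.findContours(m,cv2.RETR_EXTERNAL,cv2.CHAIN_APPROX_NONE)
for k in cs:
    if cv2.contourArea(k)>40:
        x,y,w,h=cv2.boundingRect(k); print(th,x+252,y+122,w,h)
        print('centre@.064',onz(c,(252+x+(w-1)/2,122+y+(h-1)/2),.064), [onz(c,u,.064) for u in [(252+x-.5,122+y-.5),(252+x+w-.5,122+y+h-.5)]])
P=[onz(c,u,.012) for u in [(196,98),(507,98)]]; d=P[1]-P[0]; print(P,np.linalg.norm(d),np.degrees(np.arctan2(d[1],d[0])))
T=[onz(c,u,.064) for u in [(243,115),(296,115),(297,178),(241,178)]]; print('carriage top',np.array(T),np.mean(T,0))
```

```text
[[130 128 129 131 132 130 130 130 130 134 135 133 131 131 130 131 131 131
  132 131 130 130 132 132 131 131 131 132 133]
 [130 128 128 129 130 130 131 132 131 133 134 134 133 132 131 130 131 131
  132 130 131 130 133 132 130 130 130 132 133]
 [130 128 128 130 130 126 120 116 116 118 120 116 117 117 114 115 114 114
  115 116 113 119 128 131 131 129 131 131 133]
 [130 128 129 130 131 125 115 112 106  99  99 108 116 116 114 117 119 116
  116 111 108 115 128 132 131 130 131 132 131]
 [128 127 127 130 130 126 115 111  99  78  76 103 121 122 121 130 134 133
  132 121 106 112 126 133 130 129 131 130 132]
 [129 128 127 129 130 126 116 113  99  79  75  98 117 121 120 128 132 131
  131 121 111 113 125 131 131 129 130 131 132]
 [128 126 126 129 130 125 117 112  99  81  75  97 118 121 120 120 120 125
  128 119 110 111 125 132 131 129 129 130 132]
 [129 127 127 129 131 128 115 109  99  78  74  99 118 120 118 121 122 120
  118 112 109 113 124 131 130 127 130 131 133]
 [127 125 126 128 128 120 111 103  95  77  76  99 117 121 121 121 121 120
  117 112 107 110 122 130 130 126 130 131 130]
 [115 114 1
[... 1355 characters left out ...]
04  97  94  93  95  95  96  96  95  95
   95  99 105 105 111 117 116 117 116 117 118]
 [115 114 113 115 115 116 112 112 111 112 114 114 115 112 109 110 108 108
  107 106 104 106 111 115 117 114 118 120 118]
 [116 115 114 113 116 116 115 115 117 118 119 118 117 117 117 118 115 116
  117 117 116 117 115 117 116 115 116 117 116]]
107.0 262 130 15 37
centre@.064 [0.5722 0.027  0.064 ] [array([0.5678, 0.0424, 0.064 ]), array([0.5767, 0.011 , 0.064 ])]
[array([0.5057, 0.0731, 0.012 ]), array([0.7932, 0.0436, 0.012 ])] 0.2889763323397281 -5.864981682775554
carriage top [[ 0.5544  0.0553  0.064 ]
 [ 0.5966  0.0509  0.064 ]
 [ 0.593  -0.0005  0.064 ]
 [ 0.5457  0.0042  0.064 ]] [0.5724 0.0275 0.064 ]
```

```bash
python3 -m crank '[[-0.1,-0.6,0,-0.05,0],[-0.1,-0.6,0.2,0,0],[-0.05,-0.15,0.6,0,0],[0,0,0.6,0,0],[0,0,0.2,0,0],[0,0,0,0,0],[0,0,0,0,0]]' 50;  python3 - <<'E'
from h import *
go([.573,.0275,.13],-5.86)
E
```

```text
t: 6.92
tool_pos: [0.5699, 0.0341, 0.1485]
eef_rot: [0.999, -0.047, -0.014, 0.008]
contact_force: [-1.5, -1.2, -1.1]
grip_width: 0.0109
p [0.5699 0.0341 0.1485] yaw -5.44 units of 30mm [0.141 0.199 0.616] t 6.9167 F [-1.5 -1.2 -1.1] w 0.0109
turn units 0.083
```

```bash
python3 -m crank '[[0.15,0.2,0.3,0.08,0],[0,0,0.3,0,0],[0,0,0,0,0],[0,0,0,0,0]]' 50;  python3 - <<'E'
from h import *
go([.573,.0275,.13],-5.86); p,R,s=tool(); print(R.round(4))
E
```

```text
t: 7.25
tool_pos: [0.5748, 0.0263, 0.1307]
eef_rot: [0.999, -0.052, -0.013, 0.007]
contact_force: [-2.5, -1.3, -0.9]
grip_width: 0.0113
p [0.5748 0.0263 0.1307] yaw -5.93 units of 30mm [-0.062 -0.033  0.025] t 7.25 F [-2.5 -1.3 -0.9] w 0.0113
turn units -0.014
[[ 0.9943 -0.1029 -0.0263]
 [-0.1033 -0.9946 -0.0136]
 [-0.0248  0.0162 -0.9996]]
```

Run:
```python
from h import *
c,im=shot('wrist','w4.png'); c2,im2=shot('scene','s4.png')
a=cv2.resize(im[90:330,200:350],None,fx=2.4,fy=2.4,interpolation=cv2.INTER_CUBIC); u=proj('scene',[.573,.0275,.09]).astype(int); print(u)
b=cv2.resize(im2[u[1]-48:u[1]+48,u[0]-35:u[0]+35],None,fx=6,fy=6,interpolation=cv2.INTER_CUBIC)
cv2.imwrite('pics/c4.png',np.hstack([a[:576],b[:576]])); print(a.shape,b.shape)
for X in [(.573,.0275,.064),(.573,.0275,.083)]: print(proj(c,X),proj(c2,X))
```

```text
[258 239]
(576, 360, 3) (576, 420, 3)
[275.00811212 221.55806693] [258.15373608 248.2440602 ]
[274.06476545 232.57547861] [258.04359618 241.74619722]
```

View pics/c4.png

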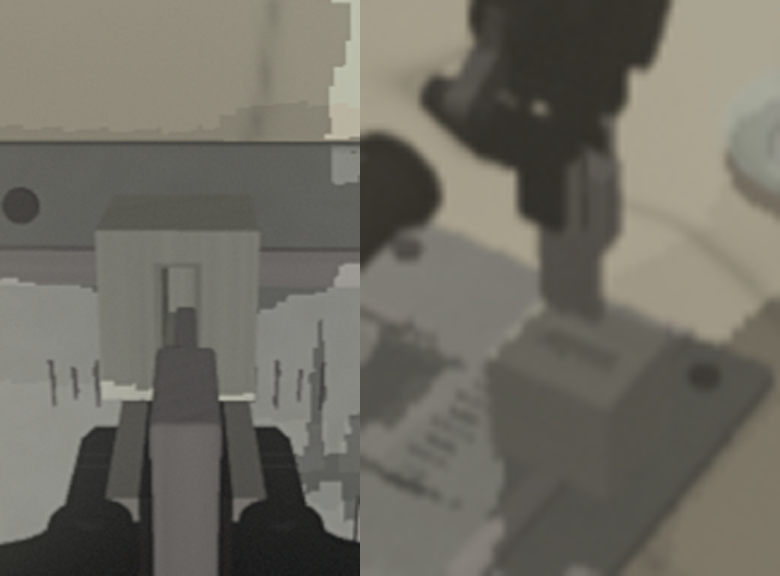

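Left half (wrist crop, 2.4x): the blade is at crop x≈185 and the slot at ≈179, so it is about 1.8 mm too far in +x. The blade's +y lower edge is at crop row 307, about 2.5 mm too far in -y. The right half (scene crop) shows the blade just above the slot. I'll shift and go in.

```bash
python3 -m crank '[[-0.07,-0.09,0,0,0],[0,0,0,0,0],[0,0,0,0,0]]' 50;  python3 - <<'E'
from h import *
go([.573,.0288,.105],-5.86)
E
```

```text
t: 7.6
tool_pos: [0.5729, 0.0296, 0.1315]
eef_rot: [0.999, -0.052, -0.012, 0.007]
contact_force: [-1.7, -0.9, -1.6]
grip_width: 0.0111
p [0.5729 0.0296 0.1315] yaw -5.94 units of 30mm [0.026 0.013 0.884] t 7.6 F [-1.7 -0.9 -1.6] w 0.0111
turn units -0.015
```

```bash
python3 -m crank '[[0.01,0.01,0.3,0,0],[0.01,0,0.3,0,0],[0.01,0,0.3,0,0],[0,0,0,0,0]]' 50;  python3 - <<'E'
from h import *
go([.573,.0288,.0715],-5.86)
E
```

```text
t: 7.93
tool_pos: [0.573, 0.0295, 0.1026]
eef_rot: [0.999, -0.051, -0.012, 0.007]
contact_force: [-3.4, -1.5, -1.8]
grip_width: 0.0111
p [0.573  0.0295 0.1026] yaw -5.88 units of 30mm [0.025 0.008 1.035] t 7.9333 F [-3.4 -1.5 -1.8] w 0.0111
turn units -0.004
```

Blade tip is in the mouth with no contact force. I'll continue down.

```bash
python3 -m crank '[[0.01,0.01,0.25,0,0],[0.01,0,0.25,0,0],[0.01,0,0.25,0,0],[0,0,0,0,0]]' 50;  python3 - <<'E'
from h import *
go([.573,.0288,.0715],-5.86)
E
```

```text
t: 8.27
tool_pos: [0.5728, 0.0285, 0.0764]
eef_rot: [0.999, -0.051, -0.013, 0.007]
contact_force: [-1.8, -1.1, -1.7]
grip_width: 0.0111
p [0.5728 0.0285 0.0764] yaw -5.89 units of 30mm [ 0.01  -0.012  0.161] t 8.2667 F [-1.8 -1.1 -1.7] w 0.0111
turn units -0.007
```

```bash
python3 -m crank '[[0,0,0.12,0,0],[0,0,0.1,0,0],[0,0,0.1,0,0]]' 50;  python3 - <<'E'
from h import *
go([.573,.0288,.0715],-5.86)
E
```

```text
t: 8.52
tool_pos: [0.5731, 0.0283, 0.0716]
eef_rot: [0.999, -0.052, -0.012, 0.006]
contact_force: [-15.5, 1.2, 57.5]
grip_width: 0.0113
p [0.5731 0.0283 0.0716] yaw -5.96 units of 30mm [-0.005 -0.018  0.002] t 8.5167 F [-15.5   1.2  57.5] w 0.0113
turn units -0.02
```

Seated: it stopped at 0.0716 m as predicted, with 57 N upward. I'll ease off, open the fingers and lift.

```bash
python3 -m crank '[[0,0,-0.03,0,0],[0,0,0,0,25],[0,0,0,0,25],[0,0,0,0,25],[0,0,0,0,25]]' 20; python3 -m crank '[[0,0,-0.4,0,25],[0,0,-0.8,0,25],[0,0,-0.9,0,25],[0,0,-0.9,0,25],[0,0,-0.9,0,25],[0,0,-0.5,0,50],[0,0,0,0,50]]' 20
python3 - <<'E'
from h import *
a=np.radians(-5.87);ex=np.array([np.cos(a),np.sin(a),0]);ey=np.array([-np.sin(a),np.cos(a),0])
s=np.array([.5726,.028,0]); o=s-.085*ey; print('slot foot on axis',o)
go([.5726,.028,.2],-5.87)
E
```

```text
t: 8.93
tool_pos: [0.5745, 0.0282, 0.0751]
eef_rot: [0.999, -0.052, -0.01, 0.005]
contact_force: [-1.5, -0.9, -0.4]
grip_width: 0.025
t: 9.52
tool_pos: [0.5761, 0.0287, 0.2134]
eef_rot: [0.999, -0.053, -0.013, 0.006]
contact_force: [-2.2, -1.2, -0.8]
grip_width: 0.048
slot foot on axis [ 0.56390691 -0.0565543   0.        ]
p [0.5761 0.0287 0.2134] yaw -6.05 units of 30mm [-0.103  0.029  0.451] t 9.5167 F [-2.2 -1.2 -0.8] w 0.048
turn units -0.037
```

```bash
python3 - <<'E'
from h import *
print(np.round(tool()[2]['q'],3))
E
python3 -m crank '[[0,0,0,1,50],[0,0,0,1,50],[0,0,0,1,50],[0,0,0,1,50],[0,0,0,1,50]]' 20
python3 - <<'E'
from h import *
print(np.round(tool()[2]['q'],3))
E
```

```text
[-0.403  0.473  0.363  1.96  -0.221  0.775 -0.02 ]
t: 9.93
tool_pos: [0.5755, 0.0285, 0.2143]
eef_rot: [0.961, -0.275, -0.011, 0.008]
contact_force: [-1.0, -0.3, -0.3]
grip_width: 0.0498
[-0.491  0.49   0.496  1.967 -0.309  0.786 -0.376]
```

```bash
python3 -m crank '[[0,0,0,1,50],[0,0,0,1,50],[0,0,0,1,50],[0,0,0,1,50],[0,0,0,1,50],[0,0,0,1,50],[0,0,0,1,50],[0,0,0,1,50],[0,0,0,1,50],[0,0,0,1,50]]' 20
python3 -m crank '[[0,0,0,1,50],[0,0,0,1,50],[0,0,0,0.8,50],[0.6,0,0,0,50],[0.6,0,0,0,50],[0.6,0,0,0,50],[0.6,0,0,0,50],[0.6,0,0,0,50],[0,0,0,0,50]]' 20
python3 - <<'E'
from h import *
go([.565,-.06,.2],-95.87); shot('wrist','w5.png'); shot('scene','s5.png'); print(np.round(tool()[2]['q'],3))
E
```

```text
t: 10.77
tool_pos: [0.5708, 0.0285, 0.2081]
eef_rot: [0.74, -0.673, -0.009, 0.017]
contact_force: [-1.7, -1.3, 0.0]
grip_width: 0.05
t: 11.52
tool_pos: [0.5516, -0.0608, 0.2035]
eef_rot: [-0.647, 0.762, 0.008, -0.024]
contact_force: [-2.1, -0.9, -0.3]
grip_width: 0.0502
p [ 0.5516 -0.0608  0.2035] yaw -99.35 units of 30mm [-0.102 -0.441  0.097] t 11.5167 F [-2.1 -0.9 -0.3] w 0.0502
turn units -0.696
[-0.554  0.577  0.835  2.021 -0.541  0.832 -1.136]
```

View pics/w5.png

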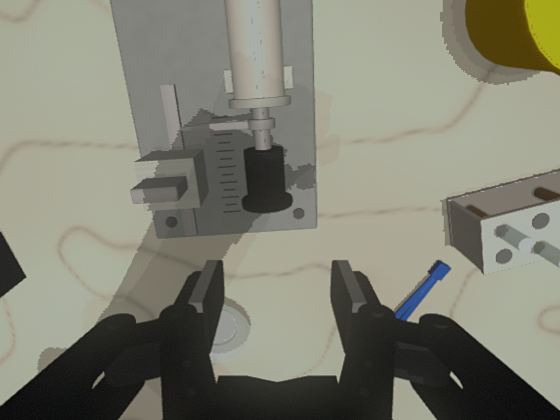

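Wrist view: the pointer runs from (270,122) to its tip at about (181,127). The seated gauge's top is at about (160,188). The knob spans rows 146-210 around x=265.

Run:
```python
from h import *
im=cv2.imread('pics/w5.png'); cv2.imwrite('pics/c5.png',cv2.resize(im[95:220,120:305],None,fx=4,fy=4,interpolation=cv2.INTER_CUBIC))
```

```text
(no output)
```

View pics/c5.png

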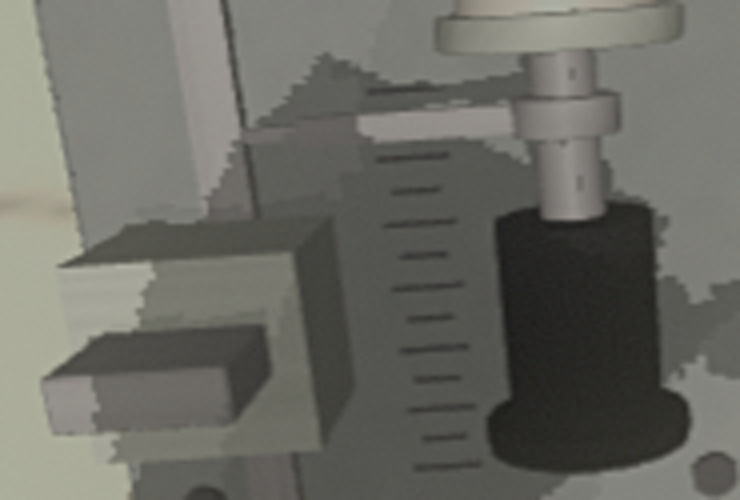

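Crop (4x, offset (120,95)): the gauge's top face is (42,379), (230,368), (237,422), (52,433). The pointer tip is at (245,136), and its centreline passes (435,124).

```bash
cat >> h.py <<'E'
A=np.radians(-5.87);ex=np.array([np.cos(A),np.sin(A),0]);ey=np.array([-np.sin(A),np.cos(A),0])
O=np.array([.6272,-.065,0])
def loc(X): d=np.array(X)-O; return np.round([d@ex,d@ey,X[2]],4)
def wld(x,y,z): return O+x*ex+y*ey+[0,0,z]
E
python3 - <<'E'
from h import *
np.set_printoptions(precision=4,suppress=True)
a=lambda x,y:(120+x/4,95+y/4)
G=[onz('wrist',a(*u),.098) for u in [(42,379),(230,368),(237,422),(52,433)]]; print([loc(g) for g in G],loc(np.mean(G,0)))
print('slot before',loc([.5726,.0275,.064]))
for u in [(245,136),(435,124),(567,113)]: print('pointer',loc(onz('wrist',a(*u),.095)))
for u in [(497,395),(660,385)]: print('knob edge near flange',loc(onz('wrist',a(*u),.095)))
for u in [(497,225),(655,212)]: print('knob inner',loc(onz('wrist',a(*u),.095)))
P=onz('wrist',a(340,130),.095); k=loc(P)[0]-.036; K=wld(k,loc(onz('wrist',a(577,300),.095))[1],.095); print('knob mid',k,K)
K[2]=.2; go(K,-95.87)
E
```

```text
[array([-0.0572,  0.1069,  0.098 ]), array([-0.0574,  0.0711,  0.098 ]), array([-0.0682,  0.0715,  0.098 ]), array([-0.0681,  0.1072,  0.098 ])] [-0.0627  0.0892  0.098 ]
slot before [-0.0638  0.0864  0.064 ]
pointer [-0.0152  0.0624  0.095 ]
pointer [-0.0153  0.028   0.095 ]
pointer [-0.0148  0.0041  0.095 ]
knob edge near flange [-0.0671  0.0216  0.095 ]
knob edge near flange [-0.0671 -0.01    0.095 ]
knob inner [-0.0342  0.0186  0.095 ]
knob inner [-0.0336 -0.0108  0.095 ]
knob mid -0.0513 [ 0.5767 -0.055   0.095 ]
p [ 0.5522 -0.0578  0.2031] yaw -99.21 units of 30mm [-0.225 -0.793  0.063] t 11.6167 F [-1.5 -0.1 -0.9] w 0.0501
turn units -0.668
```

Estimated draw is 47.5 mm (pointer at local x -15.2, gauge at -62.7), and the knob middle is at (0.577,-0.055). I'll align above the knob.

```bash
python3 -m crank '[[-0.1,-0.3,0.1,-0.4,60],[-0.1,-0.3,0.3,-0.27,60],[0,-0.2,0.4,0,60],[0,0,0.3,0,60],[0,0,0,0,60]]' 60
python3 - <<'E'
from h import *
go(wld(-.052,.0045,.135),-95.87); print(tool()[1].round(3))
E
```

```text
t: 12.03
tool_pos: [0.5764, -0.0516, 0.1641]
eef_rot: [-0.672, 0.74, 0.011, -0.023]
contact_force: [-1.4, -1.6, 0.0]
grip_width: 0.0599
p [ 0.5764 -0.0516  0.1641] yaw -95.53 units of 30mm [ 0.101 -0.041  0.972] t 12.0333 F [-1.4 -1.6  0. ] w 0.0599
turn units 0.068
[[-0.096 -0.994 -0.049]
 [-0.995  0.097 -0.015]
 [ 0.02   0.047 -0.999]]
```

```bash
python3 -m crank '[[0.1,-0.03,0.3,0.06,60],[0,-0.02,0.4,0,60],[0,0,0.3,0,60],[0,0,0,0,60]]' 60
python3 - <<'E'
from h import *
go(wld(-.052,.0045,.075),-95.87); shot('wrist','w6.png')
E
```

```text
t: 12.37
tool_pos: [0.5747, -0.0552, 0.1297]
eef_rot: [-0.669, 0.743, 0.012, -0.025]
contact_force: [-1.4, -0.5, -0.7]
grip_width: 0.0597
p [ 0.5747 -0.0552  0.1297] yaw -95.92 units of 30mm [-0.042 -0.131  1.818] t 12.3667 F [-1.4 -0.5 -0.7] w 0.0597
turn units -0.009
```

View pics/w6.png

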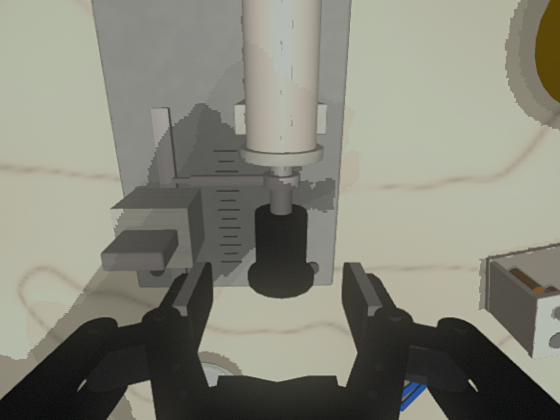

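The knob (x≈281) is centred between the open fingers (about 277), and the gauge and pointer are clear. I'll go down.

```bash
python3 -m crank '[[-0.02,-0.08,0.35,0,60],[-0.02,-0.06,0.35,0,60],[0,-0.02,0.35,0,60],[0,-0.02,0.35,0,60],[0,0,0.3,0,60],[0,0,0,0,60]]' 60
python3 - <<'E'
from h import *
go(wld(-.052,.0045,.075),-95.87)
E
```

```text
t: 12.92
tool_pos: [0.5786, -0.0556, 0.0743]
eef_rot: [-0.669, 0.743, 0.011, -0.024]
contact_force: [-0.5, -0.3, -1.0]
grip_width: 0.0598
p [ 0.5786 -0.0556  0.0743] yaw -95.93 units of 30mm [-0.003  0.091 -0.019] t 12.9167 F [-0.5 -0.3 -1. ] w 0.0598
turn units -0.013
```

```bash
python3 -m crank '[[0,0.08,0,0,60],[0,0,0,0,0],[0,0,0,0,0],[0,0,0,0,0],[0,0,0,0,0],[0,0,0,0,0],[0,0,0,0,0]]' 80
python3 - <<'E'
from h import *
p=tool()[0]; print(loc(p)); go(p-.0475*ex,-95.87)
E
```

```text
t: 13.5
tool_pos: [0.5752, -0.0586, 0.0746]
eef_rot: [-0.668, 0.743, 0.009, -0.025]
contact_force: [-0.1, -2.5, -6.4]
grip_width: 0.028
[-0.0524  0.001   0.0746]
p [ 0.5752 -0.0586  0.0746] yaw -96.05 units of 30mm [0.005 1.582 0.076] t 13.5 F [-0.1 -2.5 -6.4] w 0.028
turn units -0.037
```

```bash
python3 -m crank '[[0,0.25,0.01,0,0],[0,0.25,0.01,0,0],[0,0.25,0.01,0,0],[0,0.25,0.01,0,0],[0,0.2,0.01,0,0],[0,0,0,0,0]]' 80
python3 - <<'E'
from h import *
p=tool()[0]; print(loc(p)); go(wld(-.0999,.001,.0746),-95.87)
E
```

```text
t: 14.0
tool_pos: [0.5442, -0.0555, 0.0747]
eef_rot: [-0.669, 0.743, 0.003, -0.022]
contact_force: [4.4, -3.6, -15.0]
grip_width: 0.0279
[-0.0835  0.001   0.0747]
p [ 0.5442 -0.0555  0.0747] yaw -95.99 units of 30mm [-0.001  0.546  0.022] t 14.0 F [  4.4  -3.6 -15. ] w 0.0279
turn units -0.023
```

```bash
python3 -m crank '[[0,0.2,0.02,0,0],[0,0.2,0.02,0,0],[0,0.15,0.02,0,0],[0,0,0,0,0],[0,0,0,0,0]]' 80
python3 - <<'E'
from h import *
p=tool()[0]; print(loc(p)); go(wld(-.0999,.001,.0744),-95.87); shot('wrist','w7.png')
im=cv2.imread('pics/w7.png'); cv2.imwrite('pics/c7.png',cv2.resize(im[130:330,80:290],None,fx=2.8,fy=2.8,interpolation=cv2.INTER_CUBIC))
E
```

```text
t: 14.42
tool_pos: [0.5346, -0.0546, 0.0747]
eef_rot: [-0.669, 0.743, -0.004, -0.018]
contact_force: [6.3, -4.2, -17.8]
grip_width: 0.0278
[-0.0932  0.0009  0.0747]
p [ 0.5346 -0.0546  0.0747] yaw -95.96 units of 30mm [-0.003  0.225  0.015] t 14.4167 F [  6.3  -4.2 -17.8] w 0.0278
turn units -0.018
```

View pics/c7.png

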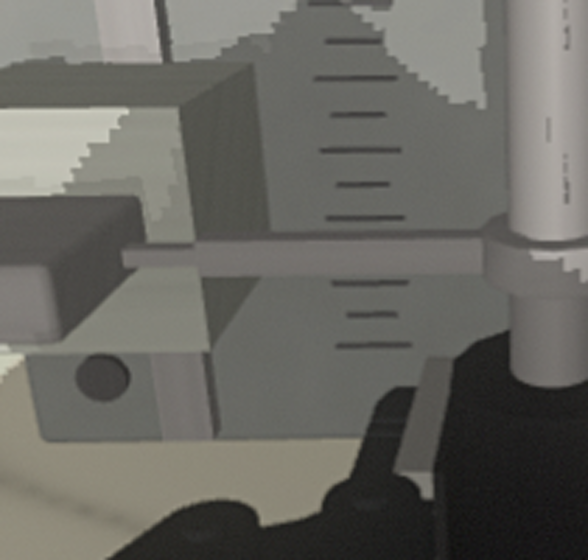

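Crop (2.8x, offset (80,130)): the pointer tip is at about (124,256). The gauge top face's right edge runs from (50,265) to (62,343), so the pointer still needs more draw.

Run:
```python
from h import *
a=lambda x,y:(80+x/2.8,130+y/2.8)
print('tip',loc(onz('wrist',a(124,256),.095)),'ptr',loc(onz('wrist',a(330,252),.095)))
q=[loc(onz('wrist',a(*u),.098)) for u in [(50,265),(62,343)]]; print('gauge',q,np.mean(q,0))
g=cv2.cvtColor(cv2.imread('pics/w7.png'),cv2.COLOR_BGR2GRAY)
print('col170..',g[205:242,170:176].mean(1).round().astype(int)); print('col95',g[195:262,95].tolist())
```

```text
tip [-0.0567  0.0598  0.095 ] ptr [-0.0565  0.0317  0.095 ]
gauge [array([-0.0567,  0.0685,  0.098 ]), array([-0.0683,  0.0689,  0.098 ])] [-0.0625  0.0687  0.098 ]
col170.. [ 81  80  81  81  80  80  80  81  82  81  88 108 113 113 114 114 115 115
 114 114 114 113 112 103  91  94  97  99 101 102 102 103 103 103 104 103
 103]
col95 [188, 188, 180, 183, 180, 93, 80, 83, 85, 86, 87, 85, 85, 84, 86, 86, 87, 85, 85, 85, 86, 85, 85, 84, 82, 84, 86, 85, 83, 85, 101, 110, 110, 111, 113, 114, 115, 117, 118, 119, 121, 122, 122, 124, 123, 123, 124, 124, 124, 125, 122, 122, 122, 117, 112, 113, 107, 109, 126, 133, 132, 117, 102, 102, 104, 104, 105]
```

```bash
python3 -m crank '[[0,0.12,0.02,0,0],[0,0.1,0.02,0,0],[0,0.06,0,0,0]]' 80
cat > m.py <<'E'
from h import *
def rows(g,c0,c1,r0,r1,th,): 
    p=g[r0:r1,c0:c1].mean(1); return r0+np.where(p>th)[0]
p,R,s=tool(); print('tcp',loc(p),s['t'],np.round(s['contact_force'],1),s['grip_width'])
c,im=shot('wrist','m_%d.png'%round(s['t']*100)); g=cv2.cvtColor(im,cv2.COLOR_BGR2GRAY)
# predicted tip pixel from the tool (knob fixed in hand): tip local x = tcp + .0364, y .058+.0042
u=proj(c,wld(loc(p)[0]+.0364,.040,.095)); u=u.round().astype(int)
col=g[u[1]-25:u[1]+26,u[0]-3:u[0]+4].mean(1); d=cv2.Sobel(col.astype(np.float32).reshape(-1,1),cv2.CV_32F,0,1).ravel()
print('pred',u,col.round().astype(int).tolist())
gx=proj(c,wld(-.0627,.080,.098)).round().astype(int); print('gauge pred',gx,g[gx[1]-30:gx[1]+31,gx[0]-2:gx[0]+3].mean(1).round().astype(int).tolist())
E
python3 m.py
```

```text
t: 14.72
tool_pos: [0.5319, -0.0543, 0.0748]
eef_rot: [-0.669, 0.743, -0.008, -0.015]
contact_force: [6.8, -2.9, -22.5]
grip_width: 0.0281
tcp [-0.0959  0.0009  0.0748] 14.7167 [  6.8  -2.9 -22.5] 0.028097722912500702
pred [176 220] [96, 96, 96, 95, 94, 94, 94, 95, 94, 93, 93, 94, 92, 92, 92, 92, 90, 85, 80, 82, 94, 113, 113, 113, 114, 115, 114, 114, 113, 112, 112, 112, 110, 104, 101, 102, 102, 102, 102, 102, 102, 102, 102, 102, 102, 103, 102, 102, 102, 102, 103]
gauge pred [ 69 232] [86, 86, 86, 86, 86, 85, 85, 86, 86, 85, 83, 85, 85, 84, 92, 126, 151, 156, 162, 167, 168, 169, 169, 167, 160, 160, 164, 170, 160, 131, 124, 127, 133, 133, 130, 123, 122, 121, 121, 120, 123, 122, 116, 137, 176, 191, 190, 190, 191, 194, 196, 197, 197, 197, 197, 197, 197, 197, 197, 197, 197]
```

```bash
cat >> m.py <<'E'
def edges(prof,r0,th): # outermost half-level crossings of a bright band around the middle
    return None
E
python3 - <<'E'
from h import *
print(loc(onz('wrist',(176,221.6),.095)),loc(onz('wrist',(69,216.5),.098)),loc(onz('wrist',(69,245),.098)))
E
python3 -m crank '[[0,0.12,0.04,0,0],[0,0.12,0.04,0,0],[0,0.1,0.04,0,0]]' 80; python3 m.py
```

```text
[-0.0605  0.0402  0.095 ] [-0.0568  0.0787  0.098 ] [-0.0683  0.081   0.098 ]
t: 15.02
tool_pos: [0.5299, -0.0542, 0.0745]
eef_rot: [-0.669, 0.743, -0.015, -0.01]
contact_force: [6.7, -1.1, 5.2]
grip_width: 0.0281
tcp [-0.0979  0.0008  0.0745] 15.0167 [ 6.7 -1.1  5.2] 0.02805761512524007
pred [176 219] [97, 97, 96, 96, 96, 95, 95, 94, 95, 94, 94, 93, 93, 93, 92, 93, 92, 90, 81, 79, 86, 107, 113, 112, 113, 114, 114, 113, 112, 113, 112, 112, 110, 107, 101, 100, 101, 101, 101, 101, 102, 102, 102, 102, 101, 102, 102, 102, 102, 102, 102]
gauge pred [ 68 226] [85, 85, 85, 85, 86, 84, 85, 86, 85, 84, 83, 84, 85, 85, 101, 135, 152, 158, 164, 167, 167, 168, 168, 169, 168, 169, 169, 169, 168, 168, 168, 168, 168, 167, 167, 166, 164, 164, 163, 164, 166, 165, 150, 150, 180, 188, 188, 188, 188, 189, 191, 191, 193, 196, 196, 196, 196, 196, 196, 196, 196]
```

```bash
python3 - <<'E'
from h import *
print(loc(onz('wrist',(176,221.1),.095)),loc(onz('wrist',(68,210.2),.098)),loc(onz('wrist',(68,238.6),.098)))
# independent check in the scene camera
c,im=shot('scene','s8.png'); T=wld(-.0625,.0622,.095); print(proj(c,T),proj(c,wld(-.0627,.0892,.098)))
for _ in range(6): viewer.get_image('scene')
p,R,s=tool(); print(loc(p),s['t'],np.round(s['contact_force'],1))
E
python3 m.py
```

```text
[-0.0626  0.0403  0.095 ] [-0.0568  0.079   0.098 ] [-0.0681  0.0811  0.098 ]
[247.97721225 233.60963545] [258.88982133 237.17342734]
[-0.0977  0.0008  0.0746] 15.4167 [ 6.4 -1.2  2.4]
tcp [-0.0977  0.0008  0.0746] 15.4167 [ 6.4 -1.2  2.4] 0.02813864326121232
pred [177 218] [100, 100, 99, 100, 99, 98, 98, 98, 97, 98, 97, 96, 96, 96, 96, 96, 96, 95, 89, 80, 80, 88, 114, 113, 112, 112, 114, 114, 113, 112, 112, 112, 111, 110, 104, 101, 101, 101, 100, 102, 101, 101, 102, 102, 102, 102, 102, 101, 102, 102, 101]
gauge pred [ 68 226] [86, 84, 85, 85, 86, 85, 86, 85, 85, 84, 83, 84, 84, 83, 97, 131, 152, 157, 163, 168, 167, 167, 168, 169, 168, 169, 170, 169, 169, 168, 168, 168, 168, 168, 166, 167, 165, 163, 163, 163, 166, 167, 155, 147, 175, 188, 188, 188, 188, 189, 190, 191, 193, 196, 196, 196, 196, 196, 196, 196, 196]
```

Pointer and gauge centre now agree to 0.1 mm and the hold is steady. The gauge can sit up to 2 mm off-centre in the slot, so I'll compare with the carriage's own edges.

Run:
```python
from h import *
c,im=shot('wrist','m9.png'); g=cv2.cvtColor(im,cv2.COLOR_BGR2GRAY)
for y in (.068,.064):
    for x in (-.0406,-.0846):
        u=proj(c,wld(x,y,.064)).round().astype(int); print(y,x,u,g[u[1]-10:u[1]+11,u[0]-1:u[0]+2].mean(1).round().astype(int).tolist(), [loc(onz(c,(u[0],u[1]+k),.064))[0] for k in (-5,0,5)])
```

```text
0.068 -0.0406 [128 154] [164, 166, 152, 104, 97, 97, 100, 99, 98, 98, 97, 97, 96, 97, 151, 194, 191, 189, 188, 188, 188] [np.float64(-0.0383), np.float64(-0.0406), np.float64(-0.0429)]
0.068 -0.0846 [140 244] [130, 129, 129, 129, 129, 130, 128, 129, 129, 129, 129, 130, 131, 126, 115, 113, 114, 114, 113, 114, 113] [np.float64(-0.0822), np.float64(-0.0849), np.float64(-0.0875)]
0.064 -0.0406 [137 154] [124, 124, 121, 102, 98, 98, 98, 98, 97, 98, 98, 97, 95, 104, 175, 193, 191, 190, 189, 188, 188] [np.float64(-0.0384), np.float64(-0.0406), np.float64(-0.0429)]
0.064 -0.0846 [148 243] [129, 130, 130, 128, 129, 129, 129, 129, 129, 129, 130, 129, 130, 130, 123, 111, 111, 112, 113, 112, 112] [np.float64(-0.0817), np.float64(-0.0844), np.float64(-0.0871)]
```

Run:
```python
from h import *
p,R,s=tool(); c=dict(viewer.camera_info('wrist')); Rct=np.array(c['R'])@R; oc=R.T@(-np.array(c['R']).T@np.array(c['t'])-p)
def cam(p,q):
    Rt=Rot.from_quat(q).as_matrix(); k=dict(c); k['R']=Rct@Rt.T; k['t']=-k['R']@(np.array(p)+Rt@oc); return k
k=cam([.5516,-.0608,.2035],[-.647,.762,.008,-.024])
a=lambda x,y:(120+x/4,95+y/4)
for n,z,us in [('carr +x edge',.064,[(60,266),(295,253)]),('carr -x edge',.064,[(322,447),(120,460)]),('gauge',.098,[(42,379),(230,368),(237,422),(52,433)]),('ptr',.095,[(245,136),(435,124)])]:
    q=[loc(onz(k,a(*u),z)) for u in us]; print(n,[x.tolist() for x in q],np.mean(q,0)[0].round(4))
# w3: gauge at insertion, fixed views for pointer/gauge in the scene camera
c0=viewer.camera_info('scene'); im=cv2.imread('pics/s8.png'); g=cv2.cvtColor(im,cv2.COLOR_BGR2GRAY)
g5=cv2.cvtColor(cv2.imread('pics/w5.png'),cv2.COLOR_BGR2GRAY)
for col in (185,190): print(col,'rows150+',g5[150:170,col].tolist(),'rows195+',g5[195:222,col].tolist())
```

```text
carr +x edge [[-0.0425, 0.1097, 0.064], [-0.0431, 0.0604, 0.064]] -0.0428
carr -x edge [[-0.0864, 0.0607, 0.064], [-0.0863, 0.1054, 0.064]] -0.0864
gauge [[-0.0574, 0.1035, 0.098], [-0.0577, 0.0678, 0.098], [-0.0684, 0.0682, 0.098], [-0.0682, 0.1039, 0.098]] -0.0629
ptr [[-0.0154, 0.059, 0.095], [-0.0155, 0.0246, 0.095]] -0.0154
185 rows150+ [80, 81, 80, 79, 79, 80, 77, 80, 94, 123, 118, 117, 120, 121, 120, 118, 119, 119, 119, 121] rows195+ [104, 106, 104, 106, 106, 109, 109, 108, 108, 108, 107, 109, 109, 103, 95, 93, 95, 95, 94, 93, 94, 94, 95, 93, 93, 93, 93]
190 rows150+ [79, 78, 81, 78, 80, 79, 76, 81, 108, 121, 119, 119, 119, 120, 120, 120, 120, 119, 121, 115] rows195+ [102, 107, 105, 106, 107, 107, 108, 109, 108, 108, 108, 109, 107, 98, 92, 92, 92, 93, 93, 93, 92, 93, 93, 92, 92, 94, 93]
```

Both views put the slot middle 1.7-1.9 mm further out than the gauge's centre (the gauge leans to one side within its clearance). I'll draw about 1.8 mm more.

```bash
python3 -m crank '[[0,0.12,0.02,0,0],[0,0.12,0.02,0,0],[0,0.1,0.02,0,0]]' 80; python3 m.py
python3 - <<'E'
from h import *
c=viewer.camera_info('wrist'); g=cv2.cvtColor(cv2.imread(sorted(__import__('glob').glob('pics/m_*.png'))[-1]),cv2.COLOR_BGR2GRAY)
for x in (-.0423,-.0867):
    u=proj(c,wld(x,.066,.064)).round().astype(int); print(x,u,g[u[1]-8:u[1]+9,u[0]-1:u[0]+2].mean(1).round().astype(int).tolist(),loc(onz(c,u,.064))[0])
u=proj(c,wld(-.0645,.040,.095)); print('want pointer centre px',u)
E
```

```text
t: 15.77
tool_pos: [0.5271, -0.0539, 0.0747]
eef_rot: [-0.67, 0.742, -0.02, -0.006]
contact_force: [7.7, -2.3, -8.8]
grip_width: 0.0282
tcp [-0.1007  0.0008  0.0747] 15.7667 [ 7.7 -2.3 -8.8] 0.028228012691959077
pred [177 217] [100, 100, 99, 99, 100, 99, 99, 99, 97, 97, 97, 97, 97, 97, 96, 96, 96, 96, 93, 82, 79, 85, 107, 112, 112, 112, 113, 114, 112, 112, 112, 111, 111, 110, 106, 100, 100, 101, 101, 101, 102, 101, 101, 101, 102, 101, 101, 102, 102, 101, 101]
gauge pred [ 68 217] [85, 85, 85, 84, 84, 85, 84, 85, 84, 84, 83, 84, 84, 86, 105, 137, 153, 158, 164, 166, 167, 166, 168, 168, 167, 167, 168, 168, 168, 168, 167, 167, 167, 165, 166, 166, 164, 163, 162, 162, 165, 166, 156, 148, 174, 189, 187, 186, 185, 186, 187, 187, 188, 189, 190, 192, 195, 195, 195, 195, 195]
-0.0423 [133 150] [135, 100, 96, 98, 97, 97, 97, 95, 98, 150, 193, 192, 189, 188, 187, 188, 188] -0.0421
-0.0867 [144 241] [128, 128, 128, 128, 128, 129, 129, 131, 127, 114, 110, 110, 111, 111, 111, 111, 111] -0.0866
want pointer centre px [177.13425638 217.04871842]
```

```bash
python3 -m crank '[[0,-0.01,0,0,0],[0,0,0,0,0]]' 80
cat > f.py <<'E'
from h import *
s0=tool()[2]['t']
c,im=shot('wrist','f_%d.png'%round(s0*100)); g=cv2.cvtColor(im,cv2.COLOR_BGR2GRAY)
u=proj(c,wld(-.0645,.040,.095)); i=u.round().astype(int); col=g[i[1]-25:i[1]+26,i[0]-3:i[0]+4].mean(1)
b=np.where((col>106.5))[0]; b=b[(b>12)]; r=i[1]-25+(b[0]+b[-1])/2; print(col.round().astype(int).tolist())
x=lambda uv,z: loc(onz(c,uv,z))[0]
print('pointer',x((i[0],r),.095),'if top at .0965:',x((i[0],r),.0965))
e=[]
for X,sg in ((-.0423,1),(-.0867,-1)):
    v=proj(c,wld(X,.066,.064)).round().astype(int); d=np.diff(g[v[1]-8:v[1]+9,v[0]-1:v[0]+2].mean(1))*sg; e.append(x((v[0],v[1]-8+d.argmax()+.5),.064))
print('carriage edges',e,'mid',np.mean(e).round(4))
p,R,s=tool(); print('tcp',loc(p),s['t'],np.round(s['contact_force'],1))
E
python3 f.py
```

```text
t: 15.98
tool_pos: [0.5293, -0.0541, 0.0749]
eef_rot: [-0.671, 0.741, -0.022, -0.005]
contact_force: [6.4, -3.4, -18.3]
grip_width: 0.0281
[101, 101, 101, 101, 100, 100, 100, 100, 100, 99, 99, 99, 96, 80, 78, 89, 113, 112, 112, 113, 113, 113, 113, 112, 112, 112, 111, 109, 104, 100, 100, 101, 100, 100, 101, 101, 101, 101, 101, 101, 101, 102, 101, 101, 101, 101, 102, 101, 101, 101, 101]
pointer -0.0632 if top at .0965: -0.0627
carriage edges [np.float64(-0.0422), np.float64(-0.0866)] mid -0.0644
tcp [-0.0983  0.0008  0.0749] 16.0333 [  7.2  -4.6 -16.7]
```

```bash
python3 -m crank '[[0,0.08,0.03,0,0],[0,0.09,0.02,0,0]]' 80; python3 f.py
```

```text
t: 16.2
tool_pos: [0.5293, -0.0542, 0.0747]
eef_rot: [-0.671, 0.741, -0.026, -0.003]
contact_force: [7.1, -2.0, -4.6]
grip_width: 0.0279
[102, 102, 102, 101, 101, 101, 101, 101, 100, 100, 100, 100, 100, 93, 79, 80, 94, 112, 112, 112, 113, 114, 113, 113, 112, 112, 111, 110, 109, 102, 100, 100, 100, 100, 99, 101, 101, 100, 101, 101, 102, 101, 101, 101, 101, 101, 101, 102, 102, 101, 101]
pointer -0.0635 if top at .0965: -0.063
carriage edges [np.float64(-0.0422), np.float64(-0.0865)] mid -0.0643
tcp [-0.0988  0.0007  0.0747] 16.25 [ 7.3 -1.8 -4.3]
```

```bash
python3 -m crank '[[0,0.11,0.01,0,0],[0,0.08,0.01,0,0]]' 80; python3 f.py; python3 f.py | tail -3
```

```text
t: 16.42
tool_pos: [0.5278, -0.054, 0.0751]
eef_rot: [-0.671, 0.741, -0.029, -0.0]
contact_force: [8.1, -3.9, -16.0]
grip_width: 0.0281
[103, 101, 102, 101, 102, 101, 101, 101, 101, 101, 101, 100, 100, 100, 99, 99, 99, 94, 79, 81, 96, 113, 112, 112, 113, 114, 113, 113, 112, 111, 111, 110, 109, 102, 100, 100, 100, 100, 100, 100, 100, 100, 100, 101, 100, 101, 101, 101, 100, 101, 101]
pointer -0.065 if top at .0965: -0.0645
carriage edges [np.float64(-0.0424), np.float64(-0.0866)] mid -0.0645
tcp [-0.1002  0.0008  0.0751] 16.4667 [  7.2  -4.1 -11.6]
pointer -0.0652 if top at .0965: -0.0647
carriage edges [np.float64(-0.0421), np.float64(-0.0867)] mid -0.0644
tcp [-0.1002  0.0008  0.0751] 16.5167 [  5.8  -2.1 -11.5]
```

The pointer is within about 0.5 mm of the slot middle and holding. I'll hand in.

Run:
```python
from bench import ctrl
print(ctrl.close_job())
```

```text
the job is handed in; nothing more can be done
None
```

The job is handed in. I pushed the rectangular-grip gauge down into the carriage slot and let go of it. Then I drew the plunger out about 49 mm by its knob and left the gripper holding it there at 80 N. I handed in at about 16.5 s.

**Seating:** the gauge stopped at the height expected for its shoulders resting on the carriage, with about 57 N push. It was still in the slot in the later wrist pictures.

**Pointer:** the last checks put it 0–0.8 mm past the middle of the slot, depending on the height assumed for the pointer's top. It was steady over the last two readings.

**Checks that disagreed:**
- **Gauge position:** the seated gauge measures about 1.7–2 mm off the slot's middle, towards the barrel. That is within its clearance, so I aimed at the slot's middle rather than the gauge.
- **Pull distance:** the gripper moved about 1–2 mm less than the pointer did, as the tool tilted a little in the grip. I set the final position from the pictures instead.

**Carriage and bystanders:** the carriage measured the same place before and after the pull, to about 0.2 mm. I did not check the other objects again at the end, but felt no sign of contact with any of them.

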